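# Clear the tool chest and hold its lid for the new stay

## Task

The lid of the steel tool chest has lost its stay and a workmate is about to fit a new one. Take the wire basket off the lid and hang it by its handle across the forked hook of the bench hanger, then raise the lid and hold it open at about 60 degrees. Finish while still holding it there, since it falls shut if let go, and leave the other things on the bench where they are.

Things in the scene. Friction and masses are not known exactly. Their poses are not given: they have to be found in the camera images.
- chest: grey steel tool chest, 190 deep (x) x 360 wide (y) x 145 high with its lid shut; heavy, it does not move. Origin: centre of its underside. Its -x side is the front (towards the robot), +x the rear, z up. The lid is the upper 30 mm
- lid (a joint): opening angle of the chest's lid in rad: 0 shut, 1.05 (60 degrees) wanted, stop at 1.9. The front edge swings up and to the rear about the chest's rear edge; the lid weighs about 0.7 kg and falls shut when let go
- lid_hinge (a point): point on the lid's hinge line, mid-width, on the chest's rear edge 115 mm above the bench; the line runs along the chest's y. Axes as the chest's
- lid_handle (a point): mid-point of the lid's pull handle, which moves with the lid: round steel bar 12 mm thick along the chest's y, 108 mm clear between its legs, 45 mm out in front of the lid's front edge (39 mm room for a finger). Lid shut: 130 mm above the bench, 15 mm below the lid's top, 235 mm in front of the hinge line and 15 mm above it
- basket: empty steel wire basket, 90 (x) x 130 (y) x 50 high, about 0.32 kg, with a fixed hoop handle standing over its middle in its y-z plane; at the start it stands on the chest's lid. Origin: centre of its underside, z up
- basket_bar (a point): mid-point of the top of the basket's hoop handle: a round bar 8 mm thick along the basket's y, straight for 100 mm, its centre 135 mm above the basket's underside. The hoop is open below it, 116 mm wide, down to the basket's rim 85 mm lower
- hanger: bench hanger, fixed, left or right of the chest: 30 mm square post 228 mm high with a two-pronged hook pointing to the hanger's -x, roughly towards the robot. Origin: foot of the post. Prongs: level rods 8 mm thick, 76 mm apart between centres (y -38 and +38), tops 224 mm up, straight to x -135, then turned up to 250 mm high at x -148. Free space between them; the bar lies across both
- hook_seat (a point): where the middle of the basket's handle bar comes to lie when hung: midway between the prongs, 85 mm in front of the post's centre, 228 mm above the bench. Axes as the hanger's
- vise: bystander: low machine vise, 260 long (x) with its screw x 135 x 75, fixed, on the other side of the chest from the hanger. Origin: centre of its underside
- hammer: bystander: chipping hammer with a wooden handle, lying, 185 long, 155 across its head, 28 high. Origin: on the bench, at the head end of the handle; handle to -x
- tube: bystander: offcut of square steel tube lying along its x, 140 x 40 x 40. Origin: centre of its underside
- stay: bystander: the new lid stay, a flat steel strip lying along its x behind the chest, 170 x 16 x 4. Origin: centre of its underside
Mind the look-alikes: they are no part of the job. Several things have the shape of the basket; the one meant has the colours described above.

How it is judged:
On the way, in this order (a step that is already met when the one before it is completed fails the run):
1. the basket hangs by its handle on the forked hook, let go (x of basket_bar in the frame of hook_seat between -0.045 and 0.045 m and y of basket_bar in the frame of hook_seat between -0.025 and 0.025 m and z of basket_bar in the frame of hook_seat between -0.012 and 0.012 m and angle between basket's own z axis and vertical below 0.2 rad and linear speed of basket below 0.05 m/s and contact force between basket and hanger above 1 N and contact force between each of the fingers, the arm and basket below 0.1 N), for 0.3 s.
2. the lid is raised to about 60 degrees (value of joint lid between 0.925 and 1.17 rad), for 0.2 s.
At the end, for the whole second after the job is handed in: Robot holds the lid still at 60 degrees, give or take 7 (0.925 to 1.17 rad), nothing else propping it; the basket hangs untouched and at rest on the hook: bar middle within 45 mm of the hook seat along the prongs, 25 mm across, 12 mm in height, tilt under 0.2 rad (all of step 1 and all of step 2 and velocity of joint lid between -0.1 and 0.1 rad/s and contact force between any of the fingers, the arm and chest above 0.3 N and contact force between each of basket, hammer, tube, stay and chest below 0.2 N); the arm keeps its last pose, push and grip.
It fails at once if the lid is raised with the basket still on it (value of joint lid above 0.1 rad and contact force between basket and chest above 0.3 N).
It fails at once if the hammer is moved by more than 30 mm (distance of hammer from where it was at the start of the episode above 0.03 m).
It fails at once if the tube offcut is moved by more than 30 mm (distance of tube from where it was at the start of the episode above 0.03 m).
It fails at once if the lid stay is moved by more than 30 mm (distance of stay from where it was at the start of the episode above 0.03 m).
It also fails if it takes over 69 s, if anything falls off the work surface, if the arm or the gripper's body presses on something with over 40 N, if the wrist force passes 120 N, or if a joint passes its speed limit or range.

## Robot

A 6-joint arm with a two-finger parallel gripper is mounted at the origin on the work surface. World frame = base frame: x ahead of the robot, y to its left, z up, the work surface at z = 0. Lengths are in m, angles in rad, forces in N, time in s.
With the tool pointing down it reaches from about 0.35 to 0.975 m from the base axis. Payload 7.1 kg.
Tool frame: the origin (TCP) lies midway between the tips of the shut fingers; the grasp point (between the pads) lies arm.grip_depth behind it (arm.grip_depth is the distance from the TCP to the grasp point, in m); z points along the fingers, y is the line along which they close (so a half turn about z gives the same grasp; the last joint's range is limited). The gripper opens to 88 mm and grips with 3 to 60 N. Pads are 20 mm wide; open, the fingers measure 115 mm over their backs; the gripper's body (75 mm by 178 mm) begins 61 mm behind the grasp point.
Start: joints at [1.292, 0.423, 1.63, -0, 1.089, -0.019], TCP at [0.161, 0.604, 0.223] pointing down, gripper open.
Joint ranges: [-3, 3], [-0.9, 2.11], [0.09, 2.58], [-1.31, 4.45], [0.11, 2.69], [-2.54, 2.54]. Speed limits (rad/s): [2.39, 2.39, 3.01, 3.14, 3.14, 3.14].

## Interface

Orientations are given as a unit quaternion [x, y, z, w].
In Python, from rig import arm gives the robot as it stands.
- The arm moves only by the tool drive_tool, never from a script. Its argument "increments" is a list of rows, each an object of numbers: "tx", "ty", "tz": the shift along the tool's x, y, z scaled (see below); "rx", "ry", "rz": the turn, a rotation vector about the tool's x, y, z scaled (see below); "hand": the opening, from -1 (shut) to 1 (fully open). A call has 1 to 12 rows; each row is the pose to reach, as a shift and turn from the pose commanded when the call began, along the tool's axes at that moment; what a row does not reach only later rows make up. The controller multiplies each number of a shift by 0.75 m and each number of a turn by 30 degrees. A row lasts 1/8 s, in which the tool goes at most 62.5 mm and 10.7 degrees, less where a joint would pass 70% of its speed; a pose out of reach is approached as far as the arm can. A call with a number of a shift or a turn outside -1 to 1 is refused whole. A call with a gripper value outside its range is refused whole. The fingers move at their own pace and stop on an object; the grip force is fixed at half the most. Time passes only in rows, so rows that repeat a pose let the fingers close. It gives the time, the measured TCP pose, the force, the opening and the grip force at its end, in the units of the state.
- arm.observe(): the state, without advancing time (a new reading comes with each control period).
- arm.capture(name): name is "scene" or "side" or "wrist"; returns (picture, depth): 400x640x3 uint8, red, green, blue; 400x640 float32, m along the optical axis (not along the pixel's ray), 0 where there is no reading.
- arm.camera_info(name): a dict with "mtx" (3x3 intrinsics, pixels), "T" (4x4, takes a point from camera to world coordinates); the wrist camera has in their place "hand_eye" (4x4, takes a point from camera to tool coordinates, whose origin is the TCP and whose axes are the flange's). Camera axes: x right, y down, z forward; pixel columns grow to the right and rows downward; lengths in m; the calibration is good to about 2 mm. A picture is of the moment at which its call begins: read the wrist's pose just before it. camera_info takes no time and is no camera call.
- arm.sign_off(): hands the job in; it is judged then, once.
The state is a dict: "time_s": time; "joint_positions": joint angles; "joint_velocities": joint speeds; "effort": joint torques, N m; "ee_pos": TCP position; "eef_rot": TCP orientation; "wrist_force": force on the tool from outside, world axes, zero at the start; "ft_torque": the same for the moment, N m; "opening": finger opening in m; "finger_force": force on a finger pad.
Only numpy, scipy, OpenCV 4.12 (cv2) and the standard library are available. Lean on these libraries where they do the work, as an engineer would, in place of code of your own. Each camera call takes 0.05 s, during which the arm holds its last target. There are 200 camera calls.

## Working session

There is one attempt and no reset: what is moved stays moved. The work goes in short steps, Python scripts to look and compute and a tool call to move; the robot and the scene stay as the last step left them, time stands still between calls to the robot, and variables do not carry over. Pictures are saved under pics/ and viewed, at most 10 in all, crops included, and the job is handed in when it is done.

Besides the shell and the picture viewer there is one more tool, called after "Request:" in YAML: its name, and indented under it one key for each argument. drive_tool: Moves the arm, as the interface text tells. Shifts and turns lie within -1 to 1; 1 stands for 0.75 m of shift or 30 degrees of turn. Its arguments: {"type":"object","properties":{"increments":{"type":"array","items":{"type":"object","properties":{"tx":{"type":"number","minimum":-1,"maximum":1},"ty":{"type":"number","minimum":-1,"maximum":1},"tz":{"type":"number","minimum":-1,"maximum":1},"rx":{"type":"number","minimum":-1,"maximum":1},"ry":{"type":"number","minimum":-1,"maximum":1},"rz":{"type":"number","minimum":-1,"maximum":1},"hand":{"type":"number"}}}}},"required":["increments"]}

```bash
ls; mkdir -p pics; python3 - <<'E'
from rig import arm
import cv2,numpy as np
o=arm.observe();print(o, arm.grip_depth)
for n in("scene","side"):
    im,d=arm.capture(n);cv2.imwrite(f"pics/{n}0.png",im[:,:,::-1]);np.savez(f"{n}0.npz",im=im,d=d,**arm.camera_info(n))
    print(n,arm.camera_info(n))
print(arm.camera_info("wrist"))
E
```

```text
pics
{'time_s': 0.0, 'joint_positions': array([ 1.29200238e+00,  4.23819244e-01,  1.63065769e+00,  1.96344031e-06,
        1.08859041e+00, -1.90009258e-02]), 'joint_velocities': array([-0.00070988,  0.00023347, -0.00130825,  0.00048287,  0.0004806 ,
       -0.00154618]), 'effort': array([ 4.05943429e-04, -5.44618213e+01, -2.73666877e+01,  6.44867029e-02,
        2.27453263e-02, -1.32695227e-04]), 'ee_pos': array([0.16037821, 0.60351898, 0.22192787]), 'eef_rot': array([ 1.29531942e-01,  9.91574976e-01, -7.29057494e-04, -1.10243377e-04]), 'wrist_force': array([0.47562218, 0.31183977, 0.11006988]), 'ft_torque': array([-0.01910271, -0.01274077,  0.0317652 ]), 'finger_force': 0.0, 'opening': 0.08797230967031668} 0.0187
scene {'mtx': array([[376.24479292,   0.        , 319.56682676],
       [  0.        , 376.24479292, 196.51246754],
       [  0.        ,   0.        ,   1.        ]]), 'T': array([[-0.05251457,  0.72806298, -0.68349581,  1.32695399],
       [ 0.99859758,  0.04288883, -0.03103918,  0.04798069],
       [ 0.00671586, -0.68416726, -0.72929421,  0.94791475],
       [ 0.        
[... 279 characters left out ...]
      [-0.11944869, -0.68950032,  0.71436777, -0.87980855],
       [ 0.00263917, -0.71973723, -0.69424157,  1.06113714],
       [ 0.        ,  0.        ,  0.        ,  1.        ]])}
{'mtx': array([[311.60289744,   0.        , 316.22091829],
       [  0.        , 311.60289744, 199.54068262],
       [  0.        ,   0.        ,   1.        ]]), 'hand_eye': array([[ 4.16837390e-05, -9.69143579e-01, -2.46496898e-01,
         6.69170449e-02],
       [ 9.99999471e-01, -2.12914171e-04,  1.00621193e-03,
        -1.37280451e-03],
       [-1.02764651e-03, -2.46496810e-01,  9.69143058e-01,
        -1.61746338e-01],
       [ 0.00000000e+00,  0.00000000e+00,  0.00000000e+00,
         1.00000000e+00]])}
```

View pics/scene0.png

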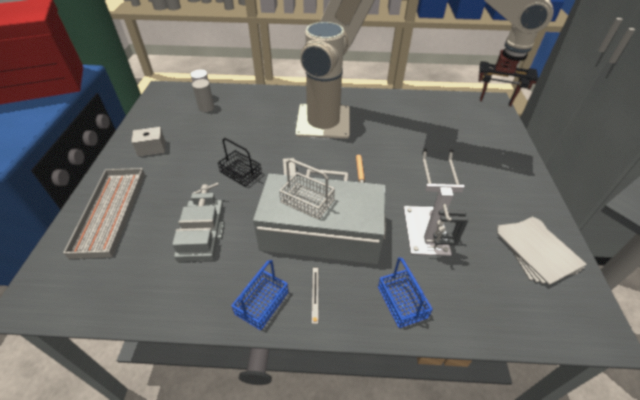

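View pics/side0.png

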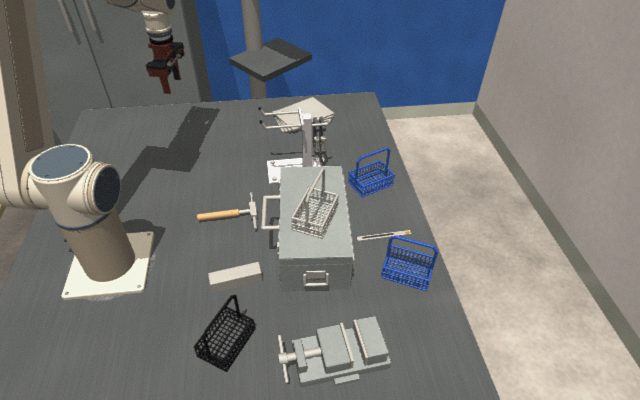

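The scene view shows four things shaped like the basket: the pale steel one on the lid (308,195), a black one (240,162), and blue ones at (262,298) and (404,295). The steel wire one standing on the chest lid is the one meant. The hanger is at (440,205), with its prongs around (425–455,155–185). The hammer is in front of the chest at side (230,214), and the tube is at side (235,273).

```bash
python3 - <<'E'
import cv2
a=cv2.imread("pics/scene0.png")[140:260,250:470];cv2.imwrite("pics/c1.png",cv2.resize(a,None,fx=3.6,fy=3.6,interpolation=cv2.INTER_CUBIC))
a=cv2.imread("pics/side0.png")[95:295,190:390];cv2.imwrite("pics/c2.png",cv2.resize(a,None,fx=3,fy=3,interpolation=cv2.INTER_CUBIC))
E
```

```text
(no output)
```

View pics/c1.png

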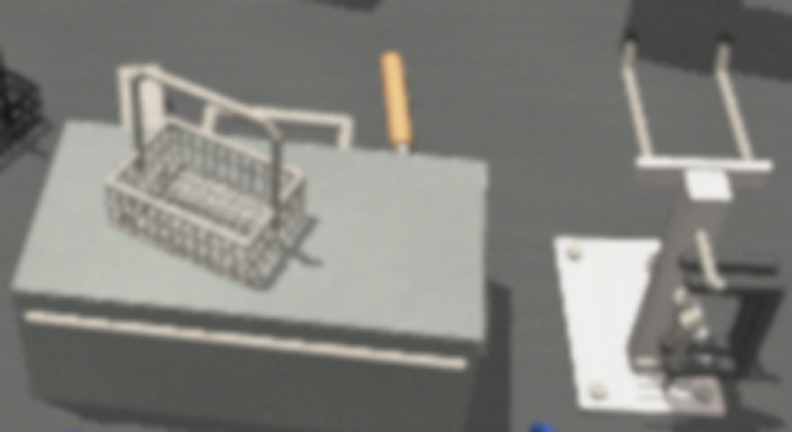

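View pics/c2.png

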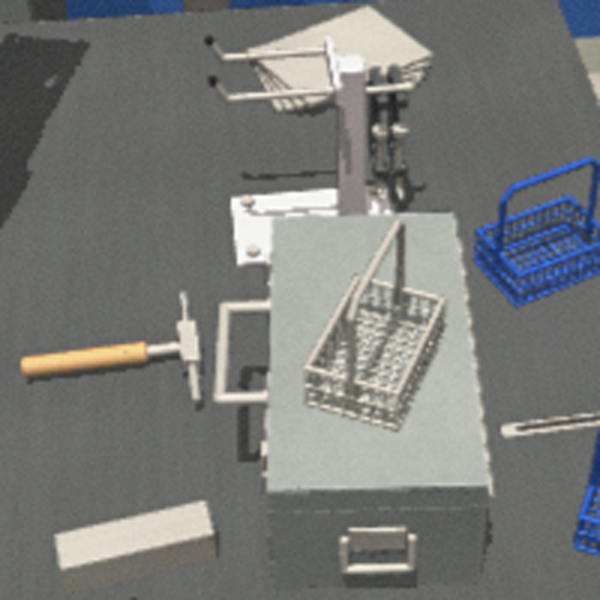

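The crops show the lid corners, the bar ends, the prong tips and bends, and the post top. The steel basket on the lid is confirmed as the target. I'll intersect these pixels with their known heights from both cameras.

```bash
cat > h.py <<'E'
import numpy as np
C={n:dict(np.load(f"{n}0.npz")) for n in("scene","side")}
def ray(n,p):
    c=C[n];d=c["T"][:3,:3]@np.linalg.solve(c["mtx"],[*p,1]);return c["T"][:3,3],d
def plane(n,p,z):
    o,d=ray(n,p);return o+d*(z-o[2])/d[2]
def proj(n,X):
    c=C[n];q=np.linalg.inv(c["T"])@[*X,1];q=c["mtx"]@q[:3];return q[:2]/q[2]
A=lambda u,v:("scene",(250+u/3.6,140+v/3.6))
B=lambda u,v:("side",(190+u/3,95+v/3))
E
python3 - <<'E'
from h import *
P={"lidF-":(.145,A(68,122),B(268,490)),"lidF+":(.145,A(487,163),B(273,213)),"lidR+":(.145,A(485,340),B(455,213)),"lidR-":(.145,A(15,290),B(488,487)),
"barA":(.28,A(140,72),B(350,312)),"barB":(.28,A(276,130),B(402,226)),
"tip-":(.25,A(629,42),B(212,81)),"tip+":(.25,A(724,45),B(209,41)),"bend-":(.22,A(630,72),B(232,97)),"bend+":(.22,A(724,72),B(225,57)),
"post":(.228,A(709,184),B(350,62)),"hdlA":(.13,A(207,112),B(220,402)),"hdlB":(.13,A(350,122),B(222,308))}
for k,(z,a,b) in P.items():
    oa,da=ray(*a);ob,db=ray(*b)
    t=np.linalg.lstsq(np.c_[da,-db],ob-oa,rcond=None)[0];m=(oa+da*t[0]+ob+db*t[1])/2
    print(k,z,plane(*a,z)[:2].round(3),plane(*b,z)[:2].round(3),"tri",m.round(3),"gap",np.linalg.norm(oa+da*t[0]-ob-db*t[1]).round(3))
E
```

```text
lidF- 0.145 [ 0.488 -0.148] [ 0.486 -0.151] tri [ 0.486 -0.149  0.142] gap 0.001
lidF+ 0.145 [0.516 0.209] [0.515 0.211] tri [0.515 0.21  0.145] gap 0.002
lidR+ 0.145 [0.703 0.195] [0.702 0.189] tri [0.702 0.195 0.142] gap 0.003
lidR- 0.145 [ 0.676 -0.161] [ 0.671 -0.17 ] tri [ 0.672 -0.164  0.139] gap 0.003
barA 0.28 [ 0.572 -0.069] [ 0.564 -0.082] tri [ 0.564 -0.072  0.271] gap 0.003
barB 0.28 [0.628 0.034] [0.621 0.02 ] tri [0.622 0.032 0.271] gap 0.004
tip- 0.25 [0.479 0.311] [0.463 0.303] tri [0.464 0.316 0.24 ] gap 0.004
tip+ 0.25 [0.478 0.386] [0.463 0.378] tri [0.463 0.392 0.239] gap 0.003
bend- 0.22 [0.48  0.317] [0.482 0.316] tri [0.482 0.317 0.22 ] gap 0.002
bend+ 0.22 [0.476 0.394] [0.478 0.391] tri [0.478 0.393 0.22 ] gap 0.002
post 0.228 [0.613 0.356] [0.611 0.354] tri [0.612 0.356 0.227] gap 0.0
hdlA 0.13 [ 0.452 -0.031] [ 0.449 -0.033] tri [ 0.449 -0.031  0.128] gap 0.001
hdlB 0.13 [0.457 0.095] [0.456 0.091] tri [0.455 0.095 0.127] gap 0.002
```

```bash
cat > mv.py <<'E'
# mv.py x y z heading_deg(tool y) : shift/turn numbers from the present pose, tool pointing down
import sys,numpy as np
from scipy.spatial.transform import Rotation as R
from rig import arm
def go(x,y,z,h):
    o=arm.observe();Rc=R.from_quat(o["eef_rot"]).as_matrix();h=np.radians(h)
    ty=np.array([np.cos(h),np.sin(h),0]);tz=np.array([0,0,-1.]);Rd=np.c_[np.cross(ty,tz),ty,tz]
    t=Rc.T@(np.array([x,y,z])-o["ee_pos"])/.75;r=R.from_matrix(Rc.T@Rd).as_rotvec(degrees=True)/30
    print("t",t.round(4),"r",r.round(4),"heading",np.degrees(np.arctan2(Rc[1,1],Rc[0,1])).round(2))
a=list(map(float,sys.argv[1:]))
for i in range(0,len(a),4): go(*a[i:i+4])
E
python3 mv.py .16 .604 .42 75  .56 0 .42 45
```

```text
t [ 7.00e-04  1.00e-04 -2.64e-01] r [-0.0028 -0.0001  0.0038] heading 75.11
t [-0.7217 -0.6412 -0.2631] r [-2.7000e-03  7.0000e-04  1.0038e+00] heading 75.11
```

Request:
drive_tool:
  increments:
    - {"tz": -0.09}
    - {"tz": -0.18}
    - {"tz": -0.264}
    - {"tx": -0.722,"ty": -0.641,"tz": -0.264,"rz": 1}
    - {"tx": -0.722,"ty": -0.641,"tz": -0.264,"rz": 1}
    - {"tx": -0.722,"ty": -0.641,"tz": -0.264,"rz": 1}
    - {"tx": -0.722,"ty": -0.641,"tz": -0.264,"rz": 1}
    - {"tx": -0.722,"ty": -0.641,"tz": -0.264,"rz": 1}
    - {"tx": -0.722,"ty": -0.641,"tz": -0.264,"rz": 1}
    - {"tx": -0.722,"ty": -0.641,"tz": -0.264,"rz": 1}
    - {"tx": -0.722,"ty": -0.641,"tz": -0.264,"rz": 1}
    - {"tx": -0.722,"ty": -0.641,"tz": -0.264,"rz": 1}

```text
$.increments[0]: bad value
```

Request:
drive_tool:
  increments:
    - {"rz": 1}
    - {"rz": 1}
    - {"rz": 1}
    - {"rz": 1}

```text
$.increments[0]: bad value
```

Request:
drive_tool:
  increments:
    - {"rz": 1}
    - {"rz": 1}
    - {"rz": 1}
    - {"rz": 1}

```text
$.increments[0]: bad value
```

```bash
python3 mv.py .597 -.02 .40 -29
```

```text
t [-0.7762 -0.6542 -0.2365] r [-2.0000e-03  2.5000e-03  3.4704e+00] heading 75.11
```

Request:
drive_tool:
  increments:
    - {"tx": 0,"ty": 0,"tz": -0.09,"rx": 0,"ry": 0,"rz": 0,"hand": 1}
    - {"tx": 0,"ty": 0,"tz": -0.18,"rx": 0,"ry": 0,"rz": 0,"hand": 1}
    - {"tx": 0,"ty": 0,"tz": -0.264,"rx": 0,"ry": 0,"rz": 0,"hand": 1}
    - {"tx": -0.722,"ty": -0.641,"tz": -0.264,"rx": 0,"ry": 0,"rz": 1,"hand": 1}
    - {"tx": -0.722,"ty": -0.641,"tz": -0.264,"rx": 0,"ry": 0,"rz": 1,"hand": 1}
    - {"tx": -0.722,"ty": -0.641,"tz": -0.264,"rx": 0,"ry": 0,"rz": 1,"hand": 1}
    - {"tx": -0.722,"ty": -0.641,"tz": -0.264,"rx": 0,"ry": 0,"rz": 1,"hand": 1}
    - {"tx": -0.722,"ty": -0.641,"tz": -0.264,"rx": 0,"ry": 0,"rz": 1,"hand": 1}
    - {"tx": -0.722,"ty": -0.641,"tz": -0.264,"rx": 0,"ry": 0,"rz": 1,"hand": 1}
    - {"tx": -0.722,"ty": -0.641,"tz": -0.264,"rx": 0,"ry": 0,"rz": 1,"hand": 1}
    - {"tx": -0.722,"ty": -0.641,"tz": -0.264,"rx": 0,"ry": 0,"rz": 1,"hand": 1}
    - {"tx": -0.722,"ty": -0.641,"tz": -0.264,"rx": 0,"ry": 0,"rz": 1,"hand": 1}

```text
time_s: 1.6
ee_pos: [0.4717, 0.1332, 0.4183]
eef_rot: [0.382, 0.924, 0.0, -0.0]
wrist_force: [0.7, 0.0, -0.3]
opening: 0.0878
finger_force: 0.0
```

Request:
drive_tool:
  increments:
    - {"tx": 0,"ty": 0,"tz": 0,"rx": 0,"ry": 0,"rz": 1,"hand": 1}
    - {"tx": 0,"ty": 0,"tz": 0,"rx": 0,"ry": 0,"rz": 1,"hand": 1}
    - {"tx": 0,"ty": 0,"tz": 0,"rx": 0,"ry": 0,"rz": 1,"hand": 1}
    - {"tx": 0,"ty": 0,"tz": 0,"rx": 0,"ry": 0,"rz": 1,"hand": 1}

```text
time_s: 2.1
ee_pos: [0.4709, 0.1349, 0.418]
eef_rot: [0.607, 0.794, -0.0, -0.0]
wrist_force: [0.6, 0.3, -0.0]
opening: 0.0878
finger_force: 0.0
```

Request:
drive_tool:
  increments:
    - {"tx": 0,"ty": 0,"tz": 0,"rx": 0,"ry": 0,"rz": 1,"hand": 1}
    - {"tx": 0,"ty": 0,"tz": 0,"rx": 0,"ry": 0,"rz": 1,"hand": 1}
    - {"tx": 0,"ty": 0,"tz": 0,"rx": 0,"ry": 0,"rz": 1,"hand": 1}
    - {"tx": 0,"ty": 0,"tz": 0,"rx": 0,"ry": 0,"rz": 1,"hand": 1}

```text
time_s: 2.6
ee_pos: [0.4709, 0.1352, 0.4182]
eef_rot: [0.791, 0.611, -0.0, -0.0]
wrist_force: [-0.2, -0.7, -0.3]
opening: 0.0878
finger_force: 0.0
```

```bash
python3 mv.py .597 -.02 .42 -29
```

```text
t [-0.1577  0.2149 -0.0024] r [-5.000e-04  4.000e-04  4.786e-01] heading -14.64
```

Request:
drive_tool:
  increments:
    - {"tx": -0.158,"ty": 0.215,"tz": 0,"rx": 0,"ry": 0,"rz": 0.479,"hand": 0}
    - {"tx": -0.158,"ty": 0.215,"tz": 0,"rx": 0,"ry": 0,"rz": 0.479,"hand": 0}
    - {"tx": -0.158,"ty": 0.215,"tz": 0,"rx": 0,"ry": 0,"rz": 0.479,"hand": 0}
    - {"tx": -0.158,"ty": 0.215,"tz": 0,"rx": 0,"ry": 0,"rz": 0.479,"hand": 0}
    - {"tx": -0.158,"ty": 0.215,"tz": 0,"rx": 0,"ry": 0,"rz": 0.479,"hand": 0}
    - {"tx": -0.158,"ty": 0.215,"tz": 0,"rx": 0,"ry": 0,"rz": 0.479,"hand": 0}

```text
time_s: 3.35
ee_pos: [0.5957, -0.0197, 0.4184]
eef_rot: [0.862, 0.507, -0.0, -0.0]
wrist_force: [-0.2, -0.3, 0.6]
opening: 0.0439
finger_force: 0.0
```

```bash
python3 - <<'E'
from rig import arm
import cv2,numpy as np
from scipy.spatial.transform import Rotation as R
o=arm.observe();im,d=arm.capture("wrist");ci=arm.camera_info("wrist")
T=np.eye(4);T[:3,:3]=R.from_quat(o["eef_rot"]).as_matrix();T[:3,3]=o["ee_pos"]
T=T@ci["hand_eye"];cv2.imwrite("pics/w1.png",im[:,:,::-1]);np.savez("w1.npz",d=d,T=T,mtx=ci["mtx"])
v,u=np.mgrid[:400,:640];P=np.stack([(u-ci["mtx"][0,2])/ci["mtx"][0,0]*d,(v-ci["mtx"][1,2])/ci["mtx"][1,1]*d,d],-1)@T[:3,:3].T+T[:3,3]
m=(d>0)&(P[...,2]>.262)&(P[...,2]<.30)&(np.hypot(P[...,0]-.597,P[...,1]+.02)<.1)
q=P[m];print(len(q),o["opening"],o["ee_pos"])
c,_,w=np.linalg.svd(q-q.mean(0),full_matrices=False);a=w[0];s=(q-q.mean(0))@a
print(q.mean(0).round(4),a.round(3),np.percentile(s,[0,1,50,99,100]).round(4),np.percentile(q[:,2],[1,50,99]).round(4), "mid",(q.mean(0)+a*(s.min()+s.max())/2).round(4))
E
```

```text
1005 0.04393002011381489 [ 0.59570975 -0.01965831  0.41843052]
[ 0.5963 -0.0168  0.2816] [-0.46  -0.888  0.017] [-0.06   -0.0581 -0.0013  0.0679  0.0701] [0.2695 0.2826 0.2848] mid [ 0.594  -0.0213  0.2817]
```

View pics/w1.png

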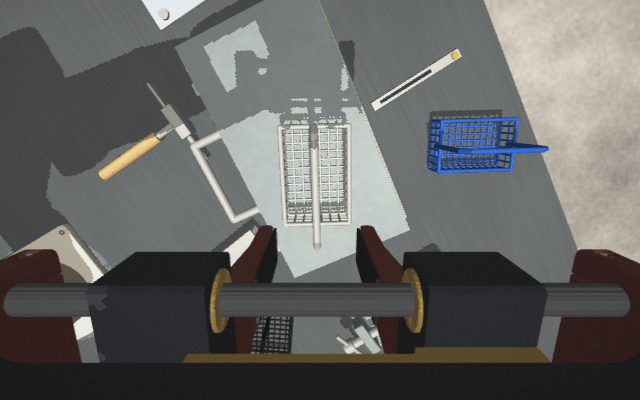

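The wrist picture shows the steel basket under the tool, its bar running from (316,125) to (317,245), midway between the open fingers. The bar top measures 0.284 m, which matches the expected 0.145 + 0.139.

```bash
python3 mv.py .595 -.020 .261 -27.5
```

```text
t [-0.0011 -0.0005  0.2102] r [-0.     -0.0006 -0.0535] heading -29.1
```

Request:
drive_tool:
  increments:
    - {"tx": -0.001,"ty": 0,"tz": 0.06,"rx": 0,"ry": 0,"rz": -0.053,"hand": 0}
    - {"tx": -0.001,"ty": 0,"tz": 0.12,"rx": 0,"ry": 0,"rz": -0.053,"hand": 0}
    - {"tx": -0.001,"ty": 0,"tz": 0.18,"rx": 0,"ry": 0,"rz": -0.053,"hand": 0}
    - {"tx": -0.001,"ty": 0,"tz": 0.21,"rx": 0,"ry": 0,"rz": -0.053,"hand": 0}
    - {"tx": -0.001,"ty": 0,"tz": 0.21,"rx": 0,"ry": 0,"rz": -0.053,"hand": 0}
    - {"tx": -0.001,"ty": 0,"tz": 0.21,"rx": 0,"ry": 0,"rz": -0.053,"hand": -1}
    - {"tx": -0.001,"ty": 0,"tz": 0.21,"rx": 0,"ry": 0,"rz": -0.053,"hand": -1}
    - {"tx": -0.001,"ty": 0,"tz": 0.21,"rx": 0,"ry": 0,"rz": -0.053,"hand": -1}
    - {"tx": -0.001,"ty": 0,"tz": 0.21,"rx": 0,"ry": 0,"rz": -0.053,"hand": -1}
    - {"tx": -0.001,"ty": 0,"tz": 0.21,"rx": 0,"ry": 0,"rz": -0.053,"hand": -1}

```text
time_s: 4.65
ee_pos: [0.5961, -0.0214, 0.2613]
eef_rot: [0.856, 0.518, 0.0, -0.0]
wrist_force: [-2.0, 1.5, 3.8]
opening: 0.0074
finger_force: 30.0
```

```bash
python3 mv.py .595 -.02 .40 -27.5  .38 .18 .40 0  .38 .354 .40 2
```

```text
t [ 0.0011 -0.0021 -0.1849] r [-0.     -0.0005 -0.0056] heading -27.67
t [ 0.1041 -0.3799 -0.1849] r [ 1.000e-04 -5.000e-04 -9.222e-01] heading -27.67
t [ 0.3096 -0.4876 -0.1848] r [ 1.000e-04 -5.000e-04 -9.889e-01] heading -27.67
```

Request:
drive_tool:
  increments:
    - {"tx": 0,"ty": 0,"tz": -0.03,"rx": 0,"ry": 0,"rz": 0,"hand": -1}
    - {"tx": 0,"ty": 0,"tz": -0.07,"rx": 0,"ry": 0,"rz": 0,"hand": -1}
    - {"tx": 0,"ty": 0,"tz": -0.11,"rx": 0,"ry": 0,"rz": 0,"hand": -1}
    - {"tx": 0,"ty": 0,"tz": -0.15,"rx": 0,"ry": 0,"rz": 0,"hand": -1}
    - {"tx": 0.01,"ty": -0.02,"tz": -0.18,"rx": 0,"ry": 0,"rz": -0.05,"hand": -1}
    - {"tx": 0.03,"ty": -0.06,"tz": -0.185,"rx": 0,"ry": 0,"rz": -0.15,"hand": -1}
    - {"tx": 0.06,"ty": -0.1,"tz": -0.185,"rx": 0,"ry": 0,"rz": -0.25,"hand": -1}
    - {"tx": 0.085,"ty": -0.14,"tz": -0.185,"rx": 0,"ry": 0,"rz": -0.35,"hand": -1}
    - {"tx": 0.11,"ty": -0.18,"tz": -0.185,"rx": 0,"ry": 0,"rz": -0.45,"hand": -1}
    - {"tx": 0.14,"ty": -0.22,"tz": -0.185,"rx": 0,"ry": 0,"rz": -0.55,"hand": -1}
    - {"tx": 0.165,"ty": -0.26,"tz": -0.185,"rx": 0,"ry": 0,"rz": -0.65,"hand": -1}
    - {"tx": 0.19,"ty": -0.3,"tz": -0.185,"rx": 0,"ry": 0,"rz": -0.75,"hand": -1}

```text
time_s: 6.15
ee_pos: [0.4621, 0.2099, 0.3988]
eef_rot: [0.738, 0.675, -0.001, -0.0]
wrist_force: [1.0, -0.1, -3.8]
opening: 0.007
finger_force: 30.0
```

```bash
python3 mv.py .37 .354 .40 2
```

```text
t [ 0.1806 -0.1393 -0.0016] r [-0.0019  0.0012 -0.2358] heading -5.08
```

Request:
drive_tool:
  increments:
    - {"tx": 0.045,"ty": -0.035,"tz": 0,"rx": 0,"ry": 0,"rz": -0.08,"hand": -1}
    - {"tx": 0.09,"ty": -0.07,"tz": 0,"rx": 0,"ry": 0,"rz": -0.16,"hand": -1}
    - {"tx": 0.135,"ty": -0.105,"tz": 0,"rx": 0,"ry": 0,"rz": -0.236,"hand": -1}
    - {"tx": 0.165,"ty": -0.13,"tz": 0,"rx": 0,"ry": 0,"rz": -0.236,"hand": -1}
    - {"tx": 0.181,"ty": -0.139,"tz": 0,"rx": 0,"ry": 0,"rz": -0.236,"hand": -1}
    - {"tx": 0.181,"ty": -0.139,"tz": 0,"rx": 0,"ry": 0,"rz": -0.236,"hand": -1}
    - {"tx": 0.181,"ty": -0.139,"tz": 0,"rx": 0,"ry": 0,"rz": -0.236,"hand": -1}

```text
time_s: 7.02
ee_pos: [0.3719, 0.353, 0.3993]
eef_rot: [0.695, 0.719, -0.0, 0.0]
wrist_force: [-0.1, -0.1, -3.4]
opening: 0.0071
finger_force: 30.0
```

```bash
python3 - <<'E'
from rig import arm
import cv2
o=arm.observe();print(o["ee_pos"],o["eef_rot"])
for n in("scene","side"):
    im,d=arm.capture(n);cv2.imwrite(f"pics/{n}1.png",im[:,:,::-1])
a=cv2.imread("pics/scene1.png")[90:240,370:490]
b=cv2.imread("pics/side1.png")[40:190,200:340]
f=lambda a:cv2.resize(a,None,fx=3,fy=3,interpolation=cv2.INTER_CUBIC)
import numpy as np
cv2.imwrite("pics/c3.png",np.hstack([f(a),f(b)]))
E
python3 mv.py .37 .354 .249 2
```

```text
[0.37193177 0.35298859 0.39934241] [ 6.95458721e-01  7.18565947e-01 -2.83554994e-04  2.58371591e-04]
t [ 0.0016 -0.0025  0.2007] r [-0.0001  0.0007 -0.0052] heading 1.84
```

View pics/c3.png

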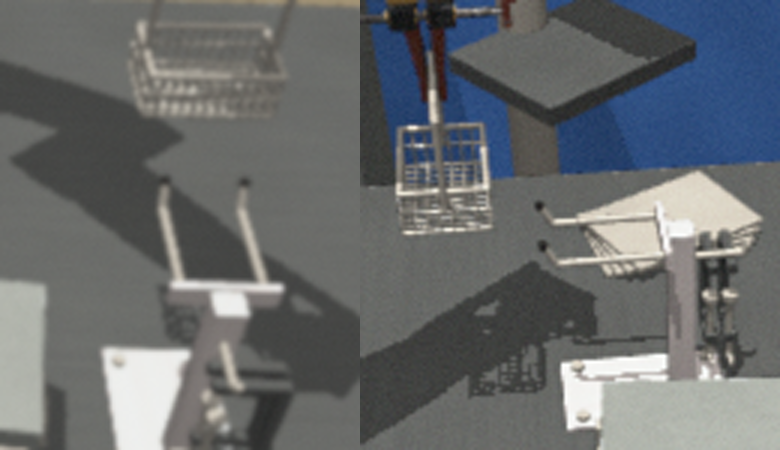

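The basket hangs upright in the fingers, in front of the hook and above it. I'll check how it is centred in y from its rim corners, at crop (133,75) and (287,75).

```bash
python3 - <<'E'
from h import *
S=lambda u,v:("scene",(370+u/3,90+v/3))
for p in[(133,75),(287,76),(133,22),(273,25)]: print(p,plane(*S(*p),.333).round(3))
for p in[(137,108),(280,108)]: print(p,plane(*S(*p),.285).round(3))
# prongs at mid and ends in this view
for p in[(164,215),(178,278),(243,212),(264,278)]: print(p,plane(*S(*p),.222).round(3))
E
```

```text
(133, 75) [0.42  0.272 0.333]
(287, 76) [0.413 0.417 0.333]
(133, 22) [0.328 0.283 0.333]
(273, 25) [0.325 0.422 0.333]
(137, 108) [0.405 0.287 0.285]
(280, 108) [0.397 0.427 0.285]
(164, 215) [0.49  0.315 0.222]
(178, 278) [0.577 0.315 0.222]
(243, 212) [0.481 0.392 0.222]
(264, 278) [0.572 0.394 0.222]
```

```bash
python3 mv.py .372 .356 .253 1.5  .527 .356 .253 1.5
```

```text
t [0.0041 0.0002 0.1953] r [-0.0001  0.0007  0.0114] heading 1.84
t [-0.0025  0.2068  0.1953] r [-0.0001  0.0007  0.0114] heading 1.84
```

Request:
drive_tool:
  increments:
    - {"tx": 0.004,"ty": 0,"tz": 0.05,"rx": 0,"ry": 0,"rz": 0.011,"hand": -1}
    - {"tx": 0.004,"ty": 0,"tz": 0.1,"rx": 0,"ry": 0,"rz": 0.011,"hand": -1}
    - {"tx": 0.004,"ty": 0,"tz": 0.15,"rx": 0,"ry": 0,"rz": 0.011,"hand": -1}
    - {"tx": 0.004,"ty": 0,"tz": 0.185,"rx": 0,"ry": 0,"rz": 0.011,"hand": -1}
    - {"tx": 0.004,"ty": 0,"tz": 0.195,"rx": 0,"ry": 0,"rz": 0.011,"hand": -1}
    - {"tx": 0.002,"ty": 0.025,"tz": 0.195,"rx": 0,"ry": 0,"rz": 0.011,"hand": -1}
    - {"tx": 0.001,"ty": 0.06,"tz": 0.195,"rx": 0,"ry": 0,"rz": 0.011,"hand": -1}
    - {"tx": 0,"ty": 0.1,"tz": 0.195,"rx": 0,"ry": 0,"rz": 0.011,"hand": -1}
    - {"tx": -0.001,"ty": 0.14,"tz": 0.195,"rx": 0,"ry": 0,"rz": 0.011,"hand": -1}
    - {"tx": -0.002,"ty": 0.175,"tz": 0.195,"rx": 0,"ry": 0,"rz": 0.011,"hand": -1}
    - {"tx": -0.0025,"ty": 0.2,"tz": 0.195,"rx": 0,"ry": 0,"rz": 0.011,"hand": -1}
    - {"tx": -0.0025,"ty": 0.207,"tz": 0.195,"rx": 0,"ry": 0,"rz": 0.011,"hand": -1}

```text
time_s: 8.62
ee_pos: [0.5284, 0.357, 0.254]
eef_rot: [0.698, 0.716, 0.001, 0.0]
wrist_force: [-0.1, -0.1, -3.7]
opening: 0.0073
finger_force: 30.0
```

```bash
python3 - <<'E'
from rig import arm
import cv2,numpy as np
f=lambda a:cv2.resize(a,None,fx=3,fy=3,interpolation=cv2.INTER_CUBIC)
a=arm.capture("scene")[0][110:240,370:500,::-1];b=arm.capture("side")[0][40:170,210:340,::-1]
cv2.imwrite("pics/c4.png",np.hstack([f(a),f(b)]))
E
python3 mv.py .527 .356 .209 1.5
```

```text
t [-0.0012 -0.      0.0593] r [ 0.     -0.0001  0.002 ] heading 1.56
```

View pics/c4.png

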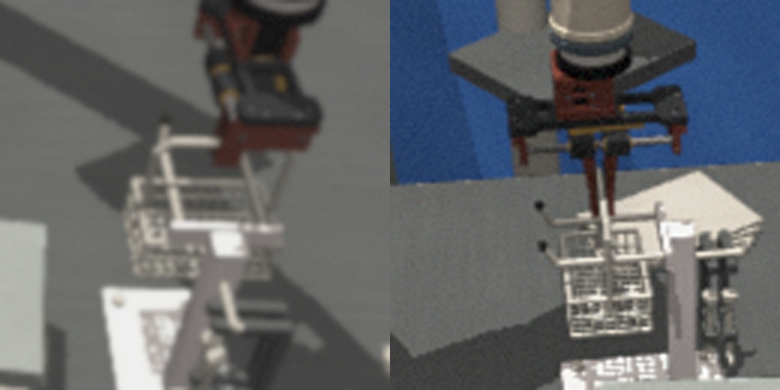

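Both views show the hoop spanning the two prongs, with the basket body below them. Next I lower it and release.

Request:
drive_tool:
  increments:
    - {"tx": -0.001,"ty": 0,"tz": 0.02,"rx": 0,"ry": 0,"rz": 0,"hand": -1}
    - {"tx": -0.001,"ty": 0,"tz": 0.04,"rx": 0,"ry": 0,"rz": 0,"hand": -1}
    - {"tx": -0.001,"ty": 0,"tz": 0.055,"rx": 0,"ry": 0,"rz": 0,"hand": -1}
    - {"tx": -0.001,"ty": 0,"tz": 0.059,"rx": 0,"ry": 0,"rz": 0,"hand": -1}
    - {"tx": -0.001,"ty": 0,"tz": 0.06,"rx": 0,"ry": 0,"rz": 0,"hand": -1}
    - {"tx": -0.001,"ty": 0,"tz": 0.06,"rx": 0,"ry": 0,"rz": 0,"hand": -1}

```text
time_s: 9.48
ee_pos: [0.527, 0.3565, 0.2086]
eef_rot: [0.697, 0.717, 0.001, 0.0]
wrist_force: [-0.9, -1.3, -3.3]
opening: 0.0069
finger_force: 30.0
```

Request:
drive_tool:
  increments:
    - {"tx": 0,"ty": 0,"tz": 0.002,"rx": 0,"ry": 0,"rz": 0,"hand": -1}
    - {"tx": 0,"ty": 0,"tz": 0.004,"rx": 0,"ry": 0,"rz": 0,"hand": -1}
    - {"tx": 0,"ty": 0,"tz": 0.004,"rx": 0,"ry": 0,"rz": 0,"hand": -1}
    - {"tx": 0,"ty": 0,"tz": 0.004,"rx": 0,"ry": 0,"rz": 0,"hand": -1}

```text
time_s: 9.98
ee_pos: [0.5272, 0.3567, 0.2079]
eef_rot: [0.697, 0.717, 0.001, 0.0]
wrist_force: [-5.4, -3.3, 12.4]
opening: 0.0068
finger_force: 30.0
```

Contact made: the wrist force is +12 N and the weight rests on the prongs. Releasing now.

Request:
drive_tool:
  increments:
    - {"tx": 0,"ty": 0,"tz": 0,"rx": 0,"ry": 0,"rz": 0,"hand": -0.9}
    - {"tx": 0,"ty": 0,"tz": 0,"rx": 0,"ry": 0,"rz": 0,"hand": -0.4}
    - {"tx": 0,"ty": 0,"tz": 0,"rx": 0,"ry": 0,"rz": 0,"hand": -0.1}
    - {"tx": 0,"ty": 0,"tz": 0,"rx": 0,"ry": 0,"rz": 0,"hand": -0.1}
    - {"tx": 0,"ty": 0,"tz": 0,"rx": 0,"ry": 0,"rz": 0,"hand": -0.1}
    - {"tx": 0,"ty": 0,"tz": -0.03,"rx": 0,"ry": 0,"rz": 0,"hand": -0.1}
    - {"tx": 0,"ty": 0,"tz": -0.07,"rx": 0,"ry": 0,"rz": 0,"hand": -0.1}
    - {"tx": 0,"ty": 0,"tz": -0.12,"rx": 0,"ry": 0,"rz": 0,"hand": -0.1}
    - {"tx": 0,"ty": 0,"tz": -0.18,"rx": 0,"ry": 0,"rz": 0,"hand": -0.1}
    - {"tx": 0,"ty": 0,"tz": -0.2,"rx": 0,"ry": 0,"rz": 0,"hand": -0.1}
    - {"tx": 0,"ty": 0,"tz": -0.2,"rx": 0,"ry": 0,"rz": 0,"hand": -0.1}
    - {"tx": 0,"ty": 0,"tz": -0.2,"rx": 0,"ry": 0,"rz": 0,"hand": -0.1}

```text
time_s: 11.48
ee_pos: [0.5259, 0.3558, 0.3532]
eef_rot: [0.697, 0.717, -0.002, -0.0]
wrist_force: [-0.9, 0.3, -0.7]
opening: 0.0395
finger_force: 0.0
```

```bash
python3 - <<'E'
from rig import arm
import cv2,numpy as np
from scipy.spatial.transform import Rotation as R
f=lambda a:cv2.resize(a,None,fx=3,fy=3,interpolation=cv2.INTER_CUBIC)
o=arm.observe()
w,d=arm.capture("wrist");ci=arm.camera_info("wrist");b=arm.capture("side")[0][40:190,210:340,::-1]
cv2.imwrite("pics/c5.png",np.hstack([w[50:350,120:520,::-1],cv2.resize(b,(346,400))[50:350]]))
T=np.eye(4);T[:3,:3]=R.from_quat(o["eef_rot"]).as_matrix();T[:3,3]=o["ee_pos"];T=T@ci["hand_eye"]
v,u=np.mgrid[:400,:640];P=np.stack([(u-ci["mtx"][0,2])/ci["mtx"][0,0]*d,(v-ci["mtx"][1,2])/ci["mtx"][1,1]*d,d],-1)@T[:3,:3].T+T[:3,3]
m=(d>0)&(P[...,2]>.229)&(P[...,2]<.24)&(abs(P[...,0]-.527)<.03)&(abs(P[...,1]-.355)<.08);q=P[m]
print(len(q),q.mean(0).round(3),q.min(0).round(3),q.max(0).round(3))
m=(d>0)&(P[...,2]>.212)&(P[...,2]<.2265)&(P[...,0]>.48)&(P[...,0]<.51)&(abs(P[...,1]-.355)<.08);q=P[m]
for s in(q[q[:,1]<.355],q[q[:,1]>.355]): print(len(s),s.mean(0).round(3))
E
python3 mv.py .527 .356 .36 0  .456 .0335 .30 -4.5
```

```text
819 [0.527 0.358 0.231] [0.522 0.302 0.229] [0.532 0.41  0.233]
158 [0.5   0.316 0.222]
258 [0.495 0.391 0.223]
t [ 0.0001  0.0013 -0.009 ] r [-0.0053  0.0034  0.0528] heading 1.59
t [-0.427 -0.105  0.072] r [-0.0052  0.0036  0.2028] heading 1.59
```

View pics/c5.png

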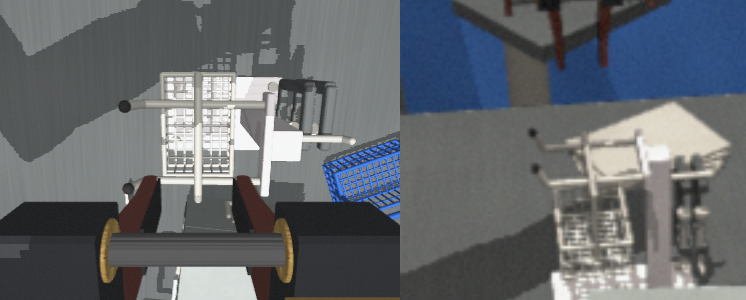

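The basket is hanging: its bar lies across both prongs (wrist crop x≈198, y 75–200), with the bar middle at (0.527, 0.357) and its top at 0.231. Next is the lid handle.

Request:
drive_tool:
  increments:
    - {"tx": -0.06,"ty": -0.015,"tz": 0,"rx": 0,"ry": 0,"rz": 0.05,"hand": -0.1}
    - {"tx": -0.12,"ty": -0.03,"tz": 0,"rx": 0,"ry": 0,"rz": 0.1,"hand": -0.1}
    - {"tx": -0.2,"ty": -0.05,"tz": 0,"rx": 0,"ry": 0,"rz": 0.2,"hand": -0.1}
    - {"tx": -0.28,"ty": -0.07,"tz": 0.02,"rx": 0,"ry": 0,"rz": 0.203,"hand": -0.1}
    - {"tx": -0.36,"ty": -0.09,"tz": 0.05,"rx": 0,"ry": 0,"rz": 0.203,"hand": -0.1}
    - {"tx": -0.427,"ty": -0.105,"tz": 0.072,"rx": 0,"ry": 0,"rz": 0.203,"hand": -0.1}
    - {"tx": -0.427,"ty": -0.105,"tz": 0.072,"rx": 0,"ry": 0,"rz": 0.203,"hand": -0.1}
    - {"tx": -0.427,"ty": -0.105,"tz": 0.072,"rx": 0,"ry": 0,"rz": 0.203,"hand": -0.1}
    - {"tx": -0.427,"ty": -0.105,"tz": 0.072,"rx": 0,"ry": 0,"rz": 0.203,"hand": -0.1}

```text
time_s: 12.7
ee_pos: [0.4573, 0.035, 0.3015]
eef_rot: [0.734, 0.679, 0.0, 0.0]
wrist_force: [0.5, 0.5, 0.7]
opening: 0.0397
finger_force: 0.0
```

```bash
python3 - <<'E'
from rig import arm
import cv2,numpy as np
from scipy.spatial.transform import Rotation as R
o=arm.observe()
w,d=arm.capture("wrist");ci=arm.camera_info("wrist")
cv2.imwrite("pics/w2.png",w[:,:,::-1])
T=np.eye(4);T[:3,:3]=R.from_quat(o["eef_rot"]).as_matrix();T[:3,3]=o["ee_pos"];T=T@ci["hand_eye"]
v,u=np.mgrid[:400,:640];P=np.stack([(u-ci["mtx"][0,2])/ci["mtx"][0,0]*d,(v-ci["mtx"][1,2])/ci["mtx"][1,1]*d,d],-1)@T[:3,:3].T+T[:3,3]
m=(d>0)&(P[...,2]>.12)&(P[...,2]<.142)&(abs(P[...,0]-.456)<.015)&(abs(P[...,1]-.033)<.08);q=P[m]
print(len(q),q.mean(0).round(4),q.min(0).round(4),q.max(0).round(4),np.polyfit(q[:,1],q[:,0],1).round(4))
print(o["ee_pos"])
E
python3 mv.py .456 .0335 .111 -4.5
```

```text
1515 [0.4554 0.0323 0.1344] [ 0.443  -0.0333  0.1291] [0.471  0.0975 0.138 ] [0.052  0.4538]
[0.45734124 0.0350354  0.30154342]
t [-0.0023 -0.0017  0.2541] r [ 0.0009 -0.0004  0.0033] heading -4.4
```

View pics/w2.png

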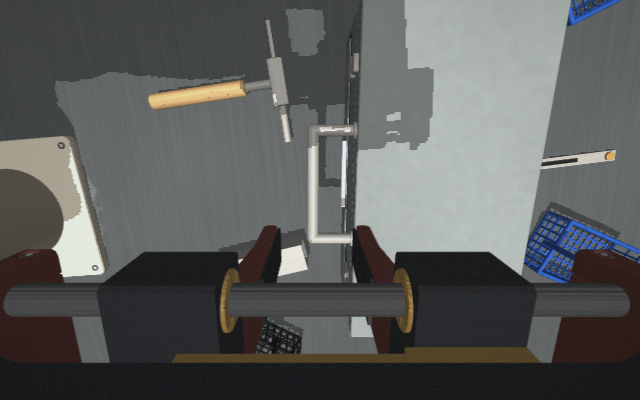

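The wrist picture shows the handle bar, columns ~313 and rows 130–240, midway between the fingers at (0.455, 0.032). Its top is at 0.136, as expected. The hammer and tube are clear of the tool.

Request:
drive_tool:
  increments:
    - {"tx": -0.002,"ty": -0.002,"tz": 0.06,"rx": 0,"ry": 0,"rz": 0,"hand": -0.1}
    - {"tx": -0.002,"ty": -0.002,"tz": 0.12,"rx": 0,"ry": 0,"rz": 0,"hand": -0.1}
    - {"tx": -0.002,"ty": -0.002,"tz": 0.17,"rx": 0,"ry": 0,"rz": 0,"hand": -0.1}
    - {"tx": -0.002,"ty": -0.002,"tz": 0.22,"rx": 0,"ry": 0,"rz": 0,"hand": -0.1}
    - {"tx": -0.002,"ty": -0.002,"tz": 0.245,"rx": 0,"ry": 0,"rz": 0,"hand": -0.1}
    - {"tx": -0.002,"ty": -0.002,"tz": 0.254,"rx": 0,"ry": 0,"rz": 0,"hand": -0.1}
    - {"tx": -0.002,"ty": -0.002,"tz": 0.254,"rx": 0,"ry": 0,"rz": 0,"hand": -0.1}
    - {"tx": -0.002,"ty": -0.002,"tz": 0.254,"rx": 0,"ry": 0,"rz": 0,"hand": -1}
    - {"tx": -0.002,"ty": -0.002,"tz": 0.254,"rx": 0,"ry": 0,"rz": 0,"hand": -1}
    - {"tx": -0.002,"ty": -0.002,"tz": 0.254,"rx": 0,"ry": 0,"rz": 0,"hand": -1}
    - {"tx": -0.002,"ty": -0.002,"tz": 0.254,"rx": 0,"ry": 0,"rz": 0,"hand": -1}

```text
time_s: 14.12
ee_pos: [0.4533, 0.0327, 0.111]
eef_rot: [0.734, 0.679, -0.001, -0.001]
wrist_force: [-7.1, 1.0, 7.1]
opening: 0.0113
finger_force: 30.0
```

```bash
python3 - <<'E'
from rig import arm
import numpy as np
o=arm.observe();print(o["ee_pos"],o["eef_rot"],o["opening"],o["wrist_force"].round(1))
r=np.hypot(.235,.015);a0=np.arctan2(.015,.235)
for L in np.radians(np.arange(6,61,6)): # tool y (rearward) and -z shifts, scaled
    print(round(np.degrees(L)),((.235-r*np.cos(a0+L))/.75).round(4),(-(r*np.sin(a0+L)-.015)/.75).round(4))
E
```

```text
[0.45329133 0.03265839 0.11100785] [ 0.7344672   0.67864185 -0.00126284 -0.00125559] 0.011283869904624644 [-7.1  1.   7.1]
6 0.0038 -0.0326
12 0.011 -0.0647
18 0.0215 -0.0958
24 0.0352 -0.1257
30 0.052 -0.154
36 0.0716 -0.1804
42 0.0939 -0.2045
48 0.1185 -0.2262
54 0.1453 -0.2452
60 0.174 -0.2614
```

Request:
drive_tool:
  increments:
    - {"tx": 0,"ty": 0.0015,"tz": -0.016,"rx": 0,"ry": 0,"rz": 0,"hand": -1}
    - {"tx": 0,"ty": 0.0038,"tz": -0.0326,"rx": 0,"ry": 0,"rz": 0,"hand": -1}
    - {"tx": 0,"ty": 0.007,"tz": -0.049,"rx": 0,"ry": 0,"rz": 0,"hand": -1}
    - {"tx": 0,"ty": 0.011,"tz": -0.065,"rx": 0,"ry": 0,"rz": 0,"hand": -1}
    - {"tx": 0,"ty": 0.016,"tz": -0.08,"rx": 0,"ry": 0,"rz": 0,"hand": -1}
    - {"tx": 0,"ty": 0.0215,"tz": -0.096,"rx": 0,"ry": 0,"rz": 0,"hand": -1}
    - {"tx": 0,"ty": 0.0215,"tz": -0.096,"rx": 0,"ry": 0,"rz": 0,"hand": -1}

```text
time_s: 15.0
ee_pos: [0.4689, 0.0314, 0.1836]
eef_rot: [0.734, 0.679, -0.002, -0.002]
wrist_force: [-8.5, 2.2, 0.0]
opening: 0.0109
finger_force: 30.0
```

Request:
drive_tool:
  increments:
    - {"tx": 0,"ty": 0.0065,"tz": -0.015,"rx": 0,"ry": 0,"rz": 0,"hand": -1}
    - {"tx": 0,"ty": 0.0137,"tz": -0.03,"rx": 0,"ry": 0,"rz": 0,"hand": -1}
    - {"tx": 0,"ty": 0.0218,"tz": -0.0443,"rx": 0,"ry": 0,"rz": 0,"hand": -1}
    - {"tx": 0,"ty": 0.0305,"tz": -0.058,"rx": 0,"ry": 0,"rz": 0,"hand": -1}
    - {"tx": 0,"ty": 0.04,"tz": -0.0716,"rx": 0,"ry": 0,"rz": 0,"hand": -1}
    - {"tx": 0,"ty": 0.05,"tz": -0.0846,"rx": 0,"ry": 0,"rz": 0,"hand": -1}
    - {"tx": 0,"ty": 0.061,"tz": -0.097,"rx": 0,"ry": 0,"rz": 0,"hand": -1}
    - {"tx": 0,"ty": 0.0724,"tz": -0.1087,"rx": 0,"ry": 0,"rz": 0,"hand": -1}
    - {"tx": 0,"ty": 0.0724,"tz": -0.1087,"rx": 0,"ry": 0,"rz": 0,"hand": -1}

```text
time_s: 16.12
ee_pos: [0.5216, 0.0271, 0.2665]
eef_rot: [0.734, 0.679, -0.003, -0.003]
wrist_force: [-21.4, 1.3, 18.5]
opening: 0.0111
finger_force: 30.0
```

The force is outward along the radius, about 28 N, so my arc runs slightly too tight. I'll shift it 3 mm outward for the rest.

Request:
drive_tool:
  increments:
    - {"tx": 0,"ty": -0.002,"tz": -0.002,"rx": 0,"ry": 0,"rz": 0,"hand": -1}
    - {"tx": 0,"ty": 0.009,"tz": -0.014,"rx": 0,"ry": 0,"rz": 0,"hand": -1}
    - {"tx": 0,"ty": 0.022,"tz": -0.025,"rx": 0,"ry": 0,"rz": 0,"hand": -1}
    - {"tx": 0,"ty": 0.035,"tz": -0.035,"rx": 0,"ry": 0,"rz": 0,"hand": -1}
    - {"tx": 0,"ty": 0.049,"tz": -0.044,"rx": 0,"ry": 0,"rz": 0,"hand": -1}
    - {"tx": 0,"ty": 0.063,"tz": -0.0525,"rx": 0,"ry": 0,"rz": 0,"hand": -1}
    - {"tx": 0,"ty": 0.078,"tz": -0.0605,"rx": 0,"ry": 0,"rz": 0,"hand": -1}
    - {"tx": 0,"ty": 0.078,"tz": -0.0605,"rx": 0,"ry": 0,"rz": 0,"hand": -1}
    - {"tx": 0,"ty": 0.078,"tz": -0.0605,"rx": 0,"ry": 0,"rz": 0,"hand": -1}
    - {"tx": 0,"ty": 0.078,"tz": -0.0605,"rx": 0,"ry": 0,"rz": 0,"hand": -1}

```text
time_s: 17.38
ee_pos: [0.5842, 0.022, 0.3118]
eef_rot: [0.734, 0.679, 0.0, 0.001]
wrist_force: [-5.5, -2.5, 7.2]
opening: 0.0111
finger_force: 30.0
```

```bash
python3 - <<'E'
from rig import arm
import cv2,numpy as np
from h import *
o=arm.observe();print(o["ee_pos"],o["wrist_force"].round(1),o["opening"],o["joint_velocities"].round(3))
h=np.array(o["ee_pos"])+[0,0,.0187]; 
print("angle",np.degrees(np.arctan2(h[2]-.115,.688-h[0]))-3.65, "r",np.hypot(h[2]-.115,.688-h[0]))
a,d=arm.capture("scene");b,d2=arm.capture("side")
cv2.imwrite("pics/c6.png",np.vstack([a[60:340,200:540,::-1],b[60:340,150:490,::-1]]))
for n,dd in(("scene",d),("side",d2)): # lid plane from depth
    c=C[n];v,u=np.mgrid[:400,:640];P=np.stack([(u-c["mtx"][0,2])/c["mtx"][0,0]*dd,(v-c["mtx"][1,2])/c["mtx"][1,1]*dd,dd],-1)@c["T"][:3,:3].T+c["T"][:3,3]
    m=(dd>0)&(P[...,2]>.17)&(P[...,2]<.29)&(P[...,1]>-.12)&(P[...,1]<.17)&(P[...,0]>.58)&(P[...,0]<.75);q=P[m]
    if len(q)>50:
        w=np.linalg.svd(q-np.median(q,0),full_matrices=False)[2][2];print(n,len(q),w.round(3),np.degrees(np.arccos(abs(w[2]))))
E
```

```text
[0.58420046 0.02197    0.31184912] [-5.5 -2.5  7.2] 0.011079073708510677 [-0.    -0.     0.003  0.    -0.002  0.   ]
angle 60.63645678312452 r 0.23923997631234012
scene 5765 [ 0.853 -0.068  0.517] 58.871004492076
side 1724 [ 0.816 -0.071  0.573] 55.04395198348956
```

View pics/c6.png

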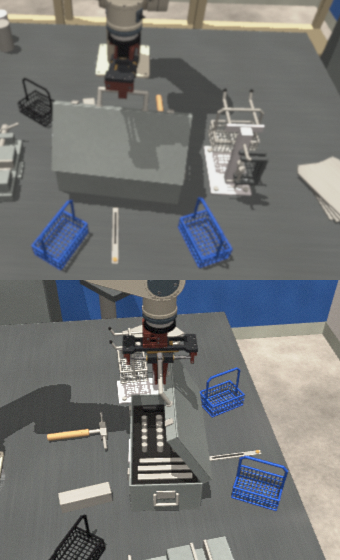

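The lid is open at about 59–60° by two estimates (tool position and scene depth), held still by the gripper. The basket hangs on the hook, and the hammer, tube and stay are in place.

```bash
python3 -c "
from rig import arm
print(arm.sign_off())"
```

```text
the job is handed in; nothing more can be done
None
```

The job is handed in: the basket hangs by its handle on the forked hook, the gripper is holding the lid open at about 60°, and the other things on the bench were left where they were.

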